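# Refit the dryer's dial knob and set it to the green tab

### The job

The big grey dial knob has come off the dryer's control console. Put it back on the brass keyed spindle, pressing and slowly turning it until it drops fully home, then turn the dial clockwise until its orange pointer points squarely at the green tab, and let go. Do not disturb the other things on the counter.

Things in the scene. Friction and masses are not known exactly. Their poses are not given: they have to be found in the camera images.
- knob_mid (a point): Centre of the loose grey dial knob, 25 mm above its underside, on its axis (z up); stands skirt down on the counter. 50 mm tall, 60 to 130 g: round skirt 80 mm across (up to 10 mm high), hub 37 mm across up to 24 mm high, on top a grip bar along the knob's x, 64 mm long, 18 mm thick, from 24 to 50 mm high. Own +x is the pointer end (orange stripe).
- knob_bore (a point): Centre of the knob's underside, same axes. Bore from below: tapered round mouth, 29 mm narrowing to 22 mm across over 6.5 mm, then D-shaped (22 mm round, flat 6.5 mm from the axis), 21 mm deep in all. The flat of the D is on the pointer side (knob's +x).
- knob_pointer (a point): Pointer end of the knob: 36 mm from its axis along the knob's own +x, 25 mm above its underside. Same axes as the knob.
- dial (a point): Centre of the round dial field on the face of the white dryer console (170 x 360 mm, 55 mm tall, fixed, lying face up): on the panel face, on the spindle's axis. x points to 12 o'clock (away from the robot), z up; clockwise is seen from above. Knob fully home: its skirt rests on the panel, its centre 25 mm above this point.
- spindle_top (a point): Top centre of the brass spindle, 18 mm above the panel; axes of the dial, NOT turning with it. 20 mm across, D section, flat 5.5 mm from the axis. The flat at first faces within 0.5 rad of the dial's +x; the angle is not reported, only seen or felt. A knob drops when its pointer is within 0.1 rad of the flat's direction; else it stops about 12 mm above the panel. See dial_rim too.
- dial_rim (a point): 12 o'clock point of the dial field, on the panel, 60 mm from the spindle's axis. The spindle turns about z with friction of 0.06 N m and is greased: it stays put when a misaligned knob is pressed on lightly (under 15 N) and turned, and turns with a seated knob. End stops: flat 2.3 rad clockwise and 1.2 rad anticlockwise of 12 o'clock.
- mark: Green setting tab, flat on the panel at the rim of the dial. Its origin is the dial centre on the panel face (as the dial point); its own x points from the dial centre to the tab, which is 14 mm wide, 3 mm thick and lies 47 to 73 mm from the centre. It is 1.1 to 1.7 rad clockwise (seen from above) of the dial's 12 o'clock. Fixed to the panel.
- spray: Bystander: white bottle with a blue cap, 64 mm across, 140 mm tall; origin under its centre.
- mug: Bystander: blue mug, 80 mm across, 85 mm tall; origin under its centre.
- jar: Bystander: glass jar with a red lid, 72 mm across, 100 mm tall; origin under its centre.
- brush: Bystander: brush 190 mm long lying between robot and knob; origin under its middle.
- screwdriver: Bystander: screwdriver 200 mm long lying between robot and console; origin under its middle.
- sheets: Bystander: cardboard box 100 x 160 x 60 mm; origin under its centre.
Things that resemble listed ones, but are neither listed nor needed, are in the scene too. There is more than one size of the part that bears knob_mid; the job needs the middle-sized.

How it is judged:
By the outcome, as a careful person would: the job done as asked, in the order asked, and still so for the second after the job is handed in, with the robot touching nothing.
It also fails if it takes over 64 s, if anything falls off the work surface, if the arm or the gripper's body presses on something with over 40 N, if the wrist force passes 120 N, or if a joint passes its speed limit or range.

### The arm

A 6-joint arm with a two-finger parallel gripper is mounted at the origin on the work surface. World frame = base frame: x ahead of the robot, y to its left, z up, the work surface at z = 0. Lengths are in m, angles in rad, forces in N, time in s.
With the tool pointing down it reaches from about 0.35 to 0.975 m from the base axis. Payload 4.9 kg.
Tool frame: the origin (TCP) lies at the very end of the fingers, on their centre line; the grasp point (between the pads) lies 19 mm behind it (ctrl.grip_point_offset is the distance from the TCP to the grasp point, in m); z points along the fingers, y is the line along which they close (so a half turn about z gives the same grasp; the last joint's range is limited). The gripper opens to 85 mm and grips with 20 to 120 N. Pads are 22 mm wide; open, the fingers measure 114 mm over their backs; the gripper's body (76 mm by 85 mm) begins 54 mm behind the grasp point. The pads swing forward as they close: fully open they stand 13 mm farther back than shut.
Start: joints at [1.173, 0.053, 1.613, -0, 1.476, -0.119], TCP at [0.172, 0.601, 0.231] pointing down, gripper open.
Joint ranges: [-3.01, 3.01], [-1.01, 2.22], [0.06, 2.58], [-1.02, 4.17], [0.09, 2.62], [-3.14, 3.14]. Speed limits (rad/s): [2.57, 2.57, 3.14, 3.14, 3.14, 3.14].

### API

Orientations are given as a rotation vector (axis times angle).
In Python, from station import ctrl gives the robot as it stands.
- The arm moves only by the tool send_rows, never from a script. Its argument "rows" is a list of rows, each a list of 3 entries, a list of its own where there are three numbers: the finger opening in cm, from 0 to 8.54, then the shift along the tool's x, y, z in cm, then the turn about the tool's z in degrees. A call has 1 to 10 rows; each row shifts and turns the commanded pose from where the row before left it, along the tool's axes as they then stand; what a row does not reach is not made up. A row lasts 1/8 s, in which the tool goes at most 62.5 mm and 10.7 degrees, less where a joint would pass 70% of its speed; a pose out of reach is approached as far as the arm can. A call with a gripper value outside its range is refused whole. The fingers move at their own pace and stop on an object; "newtons" is the grip in N (left out, the last holds). Time passes only in rows, so rows that do not move let the fingers close. It gives the time, the measured TCP pose, the force, the opening and the grip force at its end, in the units of the state.
- ctrl.get_obs(): the state, without advancing time (a new reading comes with each control period).
- ctrl.get_image(name): name is "scene" or "top" or "wrist"; returns a dict with "frame" (400x640x3 uint8, red, green, blue), "range_z" (400x640 float32, m along the optical axis (not along the pixel's ray), 0 where there is no reading), "fx", "fy", "cx", "cy" (pixels), "k1" (the pictures are not rectified: a ray, as slopes to the right and down, at radius r is drawn at 1 + k1 r^2 times it, then the intrinsics apply), "cam_to_world" (4x4, takes a point from camera to world coordinates). Camera axes: x right, y down, z forward; pixel columns grow to the right and rows downward; lengths in m; the calibration is good to about 2 mm. A picture is of the moment at which its call begins.
- ctrl.finish_job(): hands the job in; it is judged then, once.
The state is a dict: "t": time; "q": joint angles; "dq": joint speeds; "effort": joint torques, N m; "tool_pos": TCP position; "tool_rot": TCP orientation; "contact_force": force on the tool from outside, world axes, zero at the start; "wrist_torque": the same for the moment, N m; "opening": finger opening in m; "grip_force": force on a finger pad.
Only numpy, scipy, OpenCV 4.12 (cv2) and the standard library are available. Lean on these libraries where they do the work, as an engineer would, in place of code of your own. Each camera call takes 0.05 s, during which the arm holds its last target. There are 200 camera calls.

## Working session

There is one attempt and no reset: what is moved stays moved. The work goes in short steps, Python scripts to look and compute and a tool call to move; the robot and the scene stay as the last step left them, time stands still between calls to the robot, and variables do not carry over. Pictures are saved under pics/ and viewed, at most 10 in all, crops included, and the job is handed in when it is done.

Besides the shell and the picture viewer there is one more tool, called after "Emit:" as name([rows], argument=value, ...), one row to a line, values as JSON. send_rows: Moves the arm, as the interface text tells. Its arguments: {"type":"object","properties":{"rows":{"type":"array","items":{"type":"array"}},"newtons":{"type":"number"}},"required":["rows"]}

```bash
ls; mkdir -p pics; cat > h.py <<'E'
import numpy as np, cv2, pickle
from station import ctrl
def grab(n):
    im=ctrl.get_image(n); pickle.dump(im,open(f'pics/{n}.pkl','wb')); return im
def load(n): return pickle.load(open(f'pics/{n}.pkl','rb'))
def cloud(im):
    h,w=im['range_z'].shape
    K=np.array([[im['fx'],0,im['cx']],[0,im['fy'],im['cy']],[0,0,1.]])
    u,v=np.meshgrid(np.arange(w),np.arange(h))
    p=np.stack([u,v],-1).reshape(-1,1,2).astype(float)
    s=cv2.undistortPoints(p,K,np.array([im['k1'],0,0,0,0.])).reshape(h,w,2)
    z=im['range_z'][...,None]
    P=np.concatenate([s*z,z],-1); T=im['cam_to_world']
    return P@T[:3,:3].T+T[:3,3]
E
python3 - <<'E'
from h import *
o=ctrl.get_obs(); print(o)
a=[grab(n) for n in('top','scene')]
for n,i in zip(('top','scene'),a):
    cv2.imwrite(f'pics/{n}1.png',cv2.cvtColor(i['frame'],cv2.COLOR_RGB2BGR)); print(i['cam_to_world'].round(3),i['fx'],i['k1'])
E
```

```text
pics
{'t': 0.0, 'q': array([ 1.17299312e+00,  5.33425498e-02,  1.61434540e+00,  1.43594647e-06,
        1.47600846e+00, -1.18991329e-01]), 'dq': array([ 0.0002478 ,  0.00045602, -0.00060115,  0.00191361, -0.00011651,
        0.00167194]), 'effort': array([ 2.11390820e-04, -3.93682194e+01, -3.70175993e+01, -5.23785354e-05,
        6.88714266e-03,  3.89791367e-06]), 'tool_pos': array([0.17174993, 0.60026508, 0.2300412 ]), 'tool_rot': array([-0.43646461, -3.11057981,  0.00319374]), 'contact_force': array([-0.43433085,  0.11411157, -0.21992348]), 'wrist_torque': array([ 0.02043288,  0.00769735, -0.01572941]), 'grip_force': 0.0, 'opening': 0.08532959298207252}
[[-0.019 -0.973  0.231  0.314]
 [-1.     0.017 -0.01  -0.181]
 [ 0.006 -0.232 -0.973  1.057]
 [ 0.     0.     0.     1.   ]] 436.6879720152722 -0.030339204992652604
[[-0.762  0.473 -0.442  1.01 ]
 [ 0.648  0.548 -0.529  0.377]
 [-0.008 -0.69  -0.724  0.86 ]
 [ 0.     0.     0.     1.   ]] 414.80222024193876 -0.05241388135876087
```

View pics/top1.png

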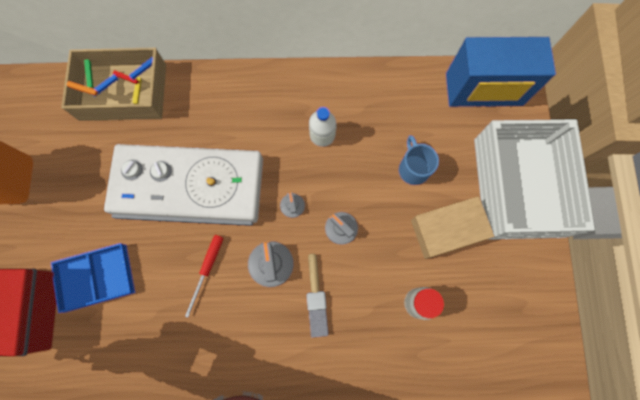

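View pics/scene1.png

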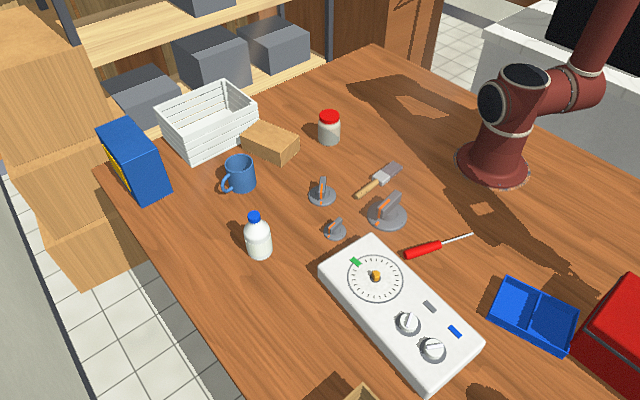

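Candidates for the knob in the top view are the small one at (292,205), the middle one at (341,228) and the large one at (270,264). The two console knobs at (131,169) and (160,170) are fixed lookalikes. By description I want (341,228). The dial is at (211,182) and the green tab at (236,180).

```bash
python3 - <<'E'
from h import *
im=load('top'); P=cloud(im); f=im['frame'].astype(int)
hsv=cv2.cvtColor(im['frame'],cv2.COLOR_RGB2HSV)
for nm,(u,v),r in(('small',(292,205),22),('mid',(341,228),24),('large',(270,264),30)):
    m=np.zeros(f.shape[:2],bool); m[v-r:v+r,u-r:u+r]=1
    q=P[m]; z=q[:,2]
    sk=q[(z>.004)]; c=(sk[:,:2].min(0)+sk[:,:2].max(0))/2
    print(nm,'ext',np.ptp(sk[:,:2],axis=0).round(3),'c',c.round(4),'zmax',np.percentile(z,99).round(4), 'floor',np.percentile(z,5).round(4))
    zt=np.percentile(z,99)
    t=q[z>zt-.006]; (cx,cy),(w,h),a=cv2.minAreaRect(t[:,:2].astype(np.float32)*1000); print('  bar',cx,cy,w,h,a)
    om=m&(hsv[...,0]<16)&(hsv[...,1]>110)&(P[...,2]>.02); print('  orange',om.sum(),P[om].mean(0).round(4) if om.any() else 0)
gm=(hsv[...,0]>45)&(hsv[...,0]<80)&(hsv[...,1]>120); gm[:150]=0; print('green',gm.sum(),P[gm].mean(0).round(4))
bm=np.zeros_like(gm); bm[170:195,198:224]=1; z=P[...,2]; s=bm&(z>.066); print('spindle',s.sum(),P[s].mean(0).round(4),P[s][:,2].max(), 'panel',np.median(P[150:160,190:250,2]), P[182,211])
c=im['frame'][140:300,195:375]; cv2.imwrite('pics/c1.png',cv2.cvtColor(cv2.resize(c,None,fx=3.7,fy=3.7,interpolation=3),cv2.COLOR_RGB2BGR))
E
```

```text
small ext [0.276 0.102] c [ 0.4522 -0.13  ] zmax 0.0394 floor -0.0041
  bar 440.08331298828125 -142.82443237304688 263.04583740234375 15.104938507080078 13.590462684631348
  orange 18 [ 0.5179 -0.1271  0.2071]
mid ext [0.226 0.115] c [ 0.427  -0.2364] zmax 0.0517 floor -0.0038
  bar 409.0491027832031 -224.90203857421875 55.22612762451172 201.8877716064453 80.53836059570312
  orange 37 [ 0.4629 -0.2168  0.2406]
large ext [0.14  0.186] c [ 0.384 -0.088] zmax 0.0702 floor -0.0035
  bar 362.61126708984375 -98.52103424072266 181.353515625 61.75785827636719 40.71076202392578
  orange 69 [ 0.4095 -0.0781  0.1965]
green 24 [0.5944 0.0103 0.0576]
spindle 52 [0.5802 0.0598 0.1096] 1.0570709431849368 panel 0.054327221452770025 [0.58564161 0.06641399 0.07319307]
```

View pics/c1.png

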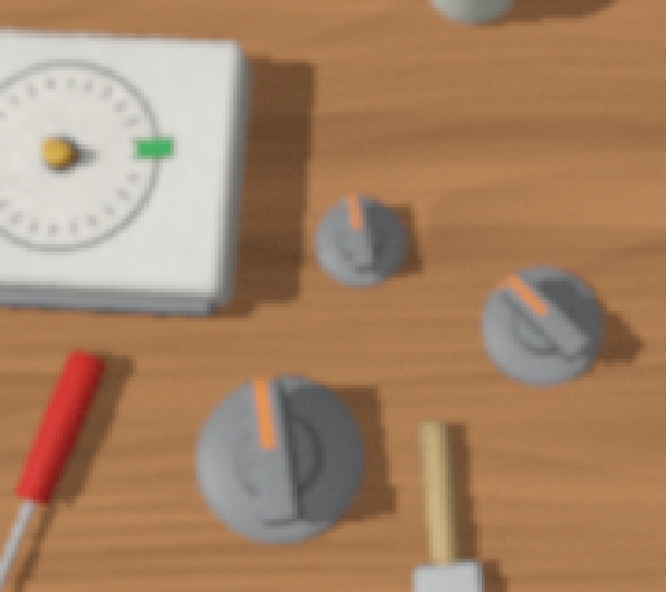

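The crop confirms the middle knob at top pixel (341,228), with its orange stripe pointing up-left toward (334,217). I'll redo the numbers without the missing-depth pixels.

```bash
python3 - <<'E'
from h import *
im=load('top'); P=cloud(im); ok=im['range_z']>0
hsv=cv2.cvtColor(im['frame'],cv2.COLOR_RGB2HSV); z=P[...,2]
ok&=z<.12
for nm,(u,v),r in(('small',(292,205),18),('mid',(341,228),21),('large',(270,264),27)):
    m=np.zeros(ok.shape,bool); m[v-r:v+r,u-r:u+r]=1; m&=ok
    sk=P[m&(z>.005)&(hsv[...,1]<70)]; lo,hi=sk[:,:2].min(0),sk[:,:2].max(0)
    zt=np.percentile(P[m][:,2],99); t=P[m&(z>zt-.008)]
    (cx,cy),(w,h),a=cv2.minAreaRect(t[:,:2].astype(np.float32)*1000)
    c=t[:,:2].mean(0); d=np.linalg.eigh(np.cov((t[:,:2]-c).T))[1][:,1]
    om=m&(hsv[...,0]<16)&(hsv[...,1]>100)&(z>zt-.012)
    print(nm,'ext',hi-lo,'c',(lo+hi)/2,'zt',zt,'bar',cx,cy,w,h,'dir',np.degrees(np.arctan2(d[1],d[0])),'orange',om.sum(),P[om].mean(0))
g=(hsv[...,0]>45)&(hsv[...,0]<80)&(hsv[...,1]>100)&ok; g[:150]=0
print('green',g.sum(),P[g].mean(0))
m=np.zeros_like(ok); m[170:195,198:224]=1
s=m&ok&(z>.064); print('spindle',s.sum(),P[s].mean(0),z[s].max())
s=m&(hsv[...,1]>110)&ok; print('brass',s.sum(),P[s].mean(0))
s=np.zeros_like(ok); s[130:235,90:270]=1; s&=ok&(abs(z-.055)<.006); r=cv2.minAreaRect(P[s][:,:2].astype(np.float32)*1000); print('panel',r)
E
```

```text
small ext [0.05563059 0.05653208] c [ 0.54213614 -0.11734222] zt 0.03939982998409133 bar 543.790771484375 -117.49584197998047 49.61210632324219 13.618045806884766 dir -169.47177399078123 orange 18 [ 0.55781569 -0.11603853  0.03711448]
mid ext [0.07662639 0.07798683] c [ 0.484139   -0.23760524] zt 0.05150271462449442 bar 484.3320007324219 -236.41966247558594 63.473331451416016 17.38414764404297 dir -136.54109112723242 orange 37 [ 0.49674273 -0.22532572  0.04953544]
large ext [0.10414756 0.1051671 ] c [ 0.39919843 -0.0656069 ] zt 0.06957331979212691 bar 400.94854736328125 -65.2763671875 87.85509490966797 24.745698928833008 dir -171.67030630663217 orange 67 [ 0.42399651 -0.06253442  0.06745472]
green 29 [0.59493321 0.00977356 0.05741537]
spindle 55 [0.5903696  0.06911997 0.0710725 ] 0.07621435154454093
brass 45 [0.58875483 0.06827155 0.07097062]
panel ((596.6469116210938, 139.99032592773438), (357.8097229003906, 169.69534301757812), 86.16299438476562)
```

```bash
cat >> h.py <<'E'
from scipy.spatial.transform import Rotation as R
def pose():
    o=ctrl.get_obs(); return o['tool_pos'],R.from_rotvec(o['tool_rot']).as_matrix()
def plan(xyz,yawx):
    p,M=pose(); d=M.T@(np.array(xyz)-p)*100
    y=np.degrees(np.arctan2(M[1,0],M[0,0]))
    print('pos',p.round(4),'yaw',round(y,2),'tilt',M[2].round(4),'| shift cm',d.round(2),'turn',round((y-yawx+180)%360-180,2))
E
python3 - <<'E'
from h import *
im=grab('wrist'); p,M=pose(); T=im['cam_to_world']
print('cam in tool',(M.T@(T[:3,3]-p)).round(4)); print((M.T@T[:3,:3]).round(3),im['fx'])
plan((.59,.069,.25),176); plan((.484,-.237,.15),223.5)
E
```

```text
cam in tool [ 0.0692 -0.0003 -0.141 ]
[[-0.    -0.962 -0.273]
 [ 1.    -0.     0.   ]
 [-0.    -0.273  0.962]] 310.49467928590553
pos [0.1718 0.6004 0.2304] yaw 164.03 tilt [ 2.0e-04 -1.5e-03 -1.0e+00] | shift cm [-54.83 -39.59  -1.91] turn -11.97
pos [0.1718 0.6004 0.2304] yaw 164.03 tilt [ 2.0e-04 -1.5e-03 -1.0e+00] | shift cm [-53.06 -71.91   8.14] turn -59.47
```

Emit:
send_rows([
  [8.5, [-5.5, -4, 0], -1.2],
  [8.5, [-5.5, -4, 0], -1.2],
  [8.5, [-5.5, -4, 0], -1.2],
  [8.5, [-5.5, -4, 0], -1.2],
  [8.5, [-5.5, -4, 0], -1.2],
  [8.5, [-5.5, -4, 0], -1.2],
  [8.5, [-5.5, -4, 0], -1.2],
  [8.5, [-5.5, -4, 0], -1.2],
  [8.5, [-5.5, -4, 0], -1.2],
  [8.5, [-5.5, -4, 0], -1.2],
])

```text
t: 1.4
tool_pos: [0.6017, 0.1459, 0.231]
tool_rot: [-0.108, -3.139, -0.0]
contact_force: [-0.2, 0.7, 0.3]
opening: 0.0848
grip_force: 0.0
```

Emit:
send_rows([
  [8.5, [0, 0, 0], 0],
  [8.5, [0, 0, 0], 0],
])

```text
t: 1.65
tool_pos: [0.6002, 0.1476, 0.2307]
tool_rot: [-0.11, -3.138, -0.0]
contact_force: [-0.3, 0.1, 0.3]
opening: 0.0847
grip_force: 0.0
```

```bash
python3 - <<'E'
from h import *
im=grab('wrist'); P=cloud(im); z=P[...,2]; ok=im['range_z']>0
hsv=cv2.cvtColor(im['frame'],cv2.COLOR_RGB2HSV)
near=ok&(np.hypot(P[...,0]-.59,P[...,1]-.069)<.03)
s=near&(z>.066); print('sp',s.sum(),P[s].mean(0),P[s].min(0),P[s].max(0),cv2.minEnclosingCircle(P[s][:,:2].astype(np.float32)*1000))
g=ok&(hsv[...,0]>45)&(hsv[...,0]<80)&(hsv[...,1]>100)&(abs(z-.058)<.01); print('g',g.sum(),P[g].mean(0),cv2.minAreaRect(P[g][:,:2].astype(np.float32)*1000))
v,u=np.argwhere(s).mean(0).astype(int); print(u,v)
c=im['frame'][max(v-40,0):v+40,max(u-50,0):u+50]; cv2.imwrite('pics/w1.png',cv2.cvtColor(cv2.resize(c,None,fx=7,fy=7,interpolation=3),cv2.COLOR_RGB2BGR))
plan((.484,-.237,.13),223.5)
E
```

```text
sp 11086 [0.5896125  0.08546189 0.29778334] [0.58105635 0.06082265 0.06612964] [0.60897741 0.09881658 0.32611505] ((592.0487670898438, 80.5417251586914), 19.730201721191406)
g 308 [0.62732497 0.04970203 0.05715171] ((745.5941162109375, 198.88943481445312), (506.7457580566406, 25.139678955078125), 51.561004638671875)
92 347
pos [0.5999 0.1482 0.2309] yaw 176.06 tilt [ 1.e-03  2.e-04 -1.e+00] | shift cm [  8.91 -39.22  10.1 ] turn -47.44
```

View pics/w1.png

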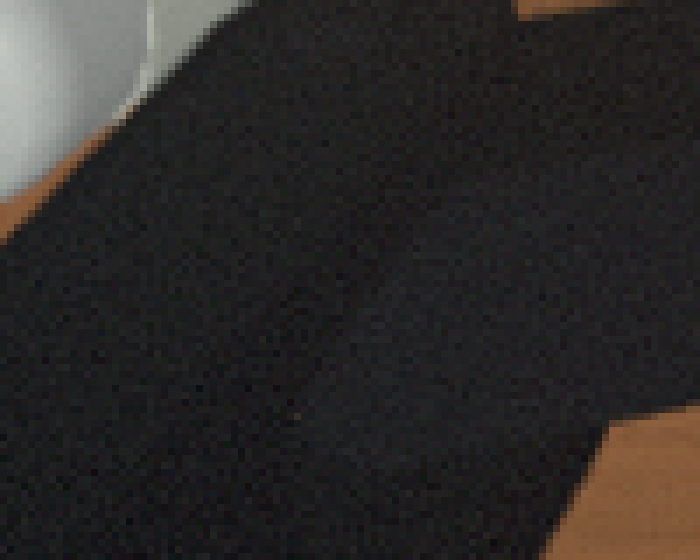

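The crop only shows the dark finger over the dial; the arm stopped 8 cm short in y. I'll move over and look again.

Emit:
send_rows([
  [8.5, [0, -4, 0], 0],
  [8.5, [0, -4, 0], 0],
  [8.5, [0, 0, 0], 0],
  [8.5, [0, 0, 0], 0],
])

```text
t: 2.2
tool_pos: [0.5946, 0.0691, 0.2315]
tool_rot: [0.107, 3.139, 0.001]
contact_force: [0.7, 0.3, 0.1]
opening: 0.0847
grip_force: 0.0
```

```bash
python3 - <<'E'
from h import *
im=grab('wrist'); P=cloud(im); z=P[...,2]; ok=(im['range_z']>0)&(z<.12)
hsv=cv2.cvtColor(im['frame'],cv2.COLOR_RGB2HSV)
near=ok&(np.hypot(P[...,0]-.59,P[...,1]-.069)<.03)
s=near&(z>.068); 
if s.sum(): print('sp',s.sum(),P[s].mean(0),P[s].min(0),P[s].max(0),cv2.minEnclosingCircle(P[s][:,:2].astype(np.float32)*1000))
g=ok&(hsv[...,0]>45)&(hsv[...,0]<80)&(hsv[...,1]>100)&(abs(z-.058)<.01)&(np.hypot(P[...,0]-.595,P[...,1]-.01)<.04)
if g.sum():print('g',g.sum(),P[g].mean(0),cv2.minAreaRect(P[g][:,:2].astype(np.float32)*1000))
v,u=np.argwhere(near).mean(0).astype(int); print(u,v)
c=im['frame'][max(v-60,0):v+60,max(u-80,0):u+80]; cv2.imwrite('pics/w2.png',cv2.cvtColor(cv2.resize(c,None,fx=4.5,fy=4.5,interpolation=3),cv2.COLOR_RGB2BGR))
plan((.484,-.237,.13),223.5)
E
```

```text
sp 263 [0.59052419 0.07106645 0.07109444] [0.5825219  0.06107995 0.06866538] [0.60044329 0.08016495 0.0729902 ] ((592.0267333984375, 70.4055404663086), 9.882926940917969)
g 279 [0.59565163 0.01038802 0.05641724] ((595.6950073242188, 10.441978454589844), (13.142719268798828, 25.107791900634766), 2.315793991088867)
316 173
pos [0.5947 0.0692 0.2315] yaw 176.13 tilt [-2.e-04  4.e-04 -1.e+00] | shift cm [  8.98 -31.3   10.13] turn -47.37
```

View pics/w2.png

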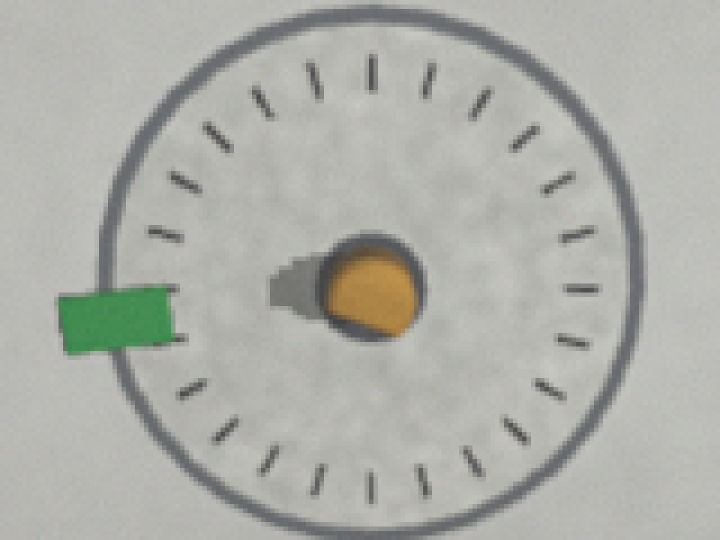

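The dial is clear: spindle at about (372,287) in the crop with its flat at the lower left (edge 328,316 to 395,337), and the green tab at (117,320).

```bash
cat >> h.py <<'E'
def toplane(im,pts,zw):
    K=np.array([[im['fx'],0,im['cx']],[0,im['fy'],im['cy']],[0,0,1.]])
    s=cv2.undistortPoints(np.asarray(pts,float).reshape(-1,1,2),K,np.array([im['k1'],0,0,0,0.])).reshape(-1,2)
    T=im['cam_to_world']; d=np.c_[s,np.ones(len(s))]@T[:3,:3].T
    return T[:3,3]+d*((zw-T[2,3])/d[:,2])[:,None]
E
python3 - <<'E'
from h import *
im=load('wrist'); hsv=cv2.cvtColor(im['frame'],cv2.COLOR_RGB2HSV)
def ring(pred):
    vu=np.argwhere(pred); return vu[:,::-1]
H,S,V=hsv[...,0],hsv[...,1],hsv[...,2]
P=cloud(im); dd=np.hypot(P[...,0]-.591,P[...,1]-.0705)
rg=(dd>.052)&(dd<.068)&(V<150)&(S<70)&(abs(P[...,2]-.055)<.005)
q=toplane(im,ring(rg),.055)[:,:2]
A=np.c_[2*q,np.ones(len(q))]; c=np.linalg.lstsq(A,(q**2).sum(1),rcond=None)[0]; print('dial',len(q),c[:2],np.sqrt(c[2]+c[0]**2+c[1]**2))
br=((S>120)&(V>150)&(dd<.02)).astype(np.uint8)
b=toplane(im,ring(br>0),.073)[:,:2]; cc,r=cv2.minEnclosingCircle(b.astype(np.float32)*1000);print('brass',len(b),cc,r)
# flat: direction with minimal support from centre
for C in (c[:2],np.array(cc)/1000):
    a=np.radians(np.arange(-60,60)); sup=[((b-C)@[np.cos(t),np.sin(t)]).max() for t in a]; i=int(np.argmin(sup)); print('flat deg',np.degrees(a[i]),sup[i])
C=c[:2]; g=np.array([.59565,.01039])-C; print('mark yaw',np.degrees(np.arctan2(g[1],g[0])),np.hypot(*g))
m=b.mean(0)-C; print('centroid-based flat',np.degrees(np.arctan2(-m[1],-m[0])))
E
```

```text
dial 1315 [0.59208013 0.07022261] 0.061272566916483154
brass 213 (591.5065307617188, 70.94326782226562) 8.901021957397461
flat deg -25.0 0.004378558671358819
flat deg -25.0 0.005202982023402856
mark yaw -86.58553839944571 0.05993901119217437
centroid-based flat -37.279545687548676
```

Emit:
send_rows([
  [8.5, [1.5, -5.2, 0], 0],
  [8.5, [1.5, -5.2, 0], 0],
  [8.5, [1.5, -5.2, 0], 0],
  [8.5, [1.5, -5.2, 0], 0],
  [8.5, [1.5, -5.2, 0], 0],
  [8.5, [1.5, -5.2, 0], -7.4],
  [8.5, [0, 0, 2.5], -10],
  [8.5, [0, 0, 2.5], -10],
  [8.5, [0, 0, 2], -10],
  [8.5, [0, 0, 0], -10],
])

```text
t: 3.5
tool_pos: [0.483, -0.2352, 0.1588]
tool_rot: [1.173, -2.912, -0.006]
contact_force: [0.1, -0.2, 1.4]
opening: 0.0849
grip_force: 0.0
```

Emit:
send_rows([
  [8.5, [0, 0, 0], 0],
  [8.5, [0, 0, 0], 0],
])

```text
t: 3.75
tool_pos: [0.4843, -0.2368, 0.1618]
tool_rot: [-1.16, 2.919, -0.001]
contact_force: [0.5, 0.9, 1.2]
opening: 0.0849
grip_force: 0.0
```

```bash
cat > k.py <<'E'
from h import *
im=grab('wrist'); P=cloud(im); z=P[...,2]; ok=(im['range_z']>0)&(z<.12)
hsv=cv2.cvtColor(im['frame'],cv2.COLOR_RGB2HSV)
near=ok&(np.hypot(P[...,0]-.484,P[...,1]+.237)<.06)
t=P[near&(z>.043)&(z<.06)][:,:2]; r=cv2.minAreaRect(t.astype(np.float32)*1000); print('bar',len(t),r)
c=t.mean(0); d=np.linalg.eigh(np.cov((t-c).T))[1][:,1]; print(c,'dir',np.degrees(np.arctan2(d[1],d[0])))
s=P[near&(z>.006)]; print('skirt',cv2.minEnclosingCircle(s[:,:2].astype(np.float32)*1000))
plan((.484,-.237,.03),223.5)
cv2.imwrite('pics/w3.png',cv2.cvtColor(im['frame'],cv2.COLOR_RGB2BGR))
E
python3 k.py
```

```text
bar 1508 ((484.5394592285156, -238.47012329101562), (65.10202026367188, 17.665555953979492), 43.70528793334961)
[ 0.48275132 -0.23973663] dir -136.03442751529155
skirt ((483.2957458496094, -238.71981811523438), 37.90949630737305)
pos [ 0.4842 -0.2369  0.1618] yaw -136.63 tilt [-3.e-04 -9.e-04 -1.e+00] | shift cm [ 0.02  0.02 13.18] turn -0.13
```

View pics/w3.png

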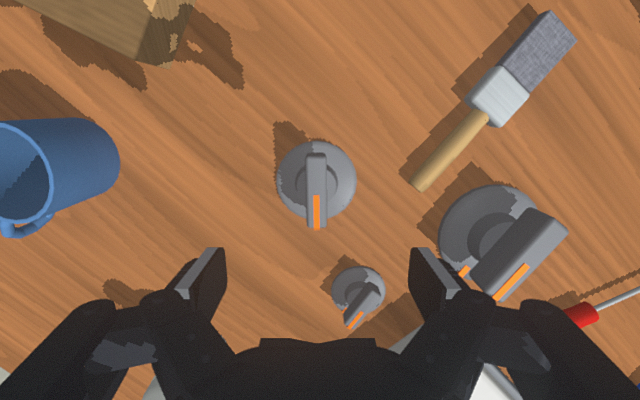

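The wrist view shows the mid knob at (316,185) with its orange end toward the image bottom (tool -x), centred between the fingers and with nothing in the way. I'll descend and grip.

Emit:
send_rows([
  [8.5, [0.1, -0.1, 4], -0.1],
  [8.5, [0, 0, 4], 0],
  [8.5, [0, 0, 3], 0],
  [8.5, [0, 0, 1.5], 0],
  [8.5, [0, 0, 0.8], 0],
  [8.5, [0, 0, 0], 0],
  [8.5, [0, 0, 0], 0],
], newtons=30)

```text
t: 4.68
tool_pos: [0.4846, -0.2393, 0.0297]
tool_rot: [-1.164, 2.916, -0.003]
contact_force: [0.4, 0.4, 0.6]
opening: 0.0847
grip_force: 0.0
```

Emit:
send_rows([
  [1, [0, 0, 0], 0],
  [1, [0, 0, 0], 0],
  [1, [0, 0, 0], 0],
  [1, [0, 0, 0], 0],
  [1, [0, 0, 0], 0],
  [1, [0, 0, 0], 0],
  [1, [0, 0, 0], 0],
  [1, [0, 0, 0], 0],
], newtons=30)

```text
t: 5.68
tool_pos: [0.4838, -0.2388, 0.0285]
tool_rot: [-1.165, 2.918, -0.001]
contact_force: [0.0, 0.9, 1.8]
opening: 0.0174
grip_force: 30.1
```

Emit:
send_rows([
  [1, [0, 0, -3], 0],
  [1, [0, 0, -4], 0],
  [1, [0, 0, -4.5], 0],
  [1, [0, 0, -3], 0],
  [1, [-4.9, 2.5, 0], 0],
  [1, [-4.9, 2.5, 0], 0],
  [1, [-4.9, 2.5, 0], 0],
  [1, [-4.9, 2.5, 0], 0],
  [1, [-4.9, 2.5, 0], 0],
  [1, [-4.6, 2.5, 0], 0],
], newtons=60)

```text
t: 6.92
tool_pos: [0.5912, 0.0724, 0.1724]
tool_rot: [1.165, -2.916, -0.001]
contact_force: [1.1, -0.2, -1.6]
opening: 0.0165
grip_force: 59.2
```

Emit:
send_rows([
  [1, [0, 0, 0], 9],
  [1, [0, 0, 0], 10],
  [1, [0, 0, 0], 10],
  [1, [0, 0, 0], 10],
  [1, [0, 0, 0], 10],
  [1, [0, 0, 0], 9.5],
  [1, [0, 0, 0], 0],
  [1, [0, 0, 0], 0],
  [1, [0, 0, 0], 0],
])

```text
t: 8.05
tool_pos: [0.5912, 0.0705, 0.1731]
tool_rot: [-0.407, -3.115, 0.0]
contact_force: [0.0, 0.2, -1.8]
opening: 0.0168
grip_force: 59.1
```

```bash
cat > k2.py <<'E'
from h import *
import sys
p,M=pose()
im=grab('wrist'); P=cloud(im); T=im['cam_to_world']
L=(P-p)@M; ok=im['range_z']>0   # tool frame
hsv=cv2.cvtColor(im['frame'],cv2.COLOR_RGB2HSV)
om=ok&(hsv[...,0]<16)&(hsv[...,1]>120)&(np.abs(L[...,1])<.03)&(abs(L[...,2])<.03)&(abs(L[...,0])<.05)
print('orange tool mm',om.sum(),(L[om].mean(0)*1000).round(1),'minx',(L[om][:,0].min()*1000).round(1)) if om.any() else print('no orange')
k=ok&(np.hypot(L[...,0],L[...,1])<.055)&(L[...,2]>.012)&(L[...,2]<.032)
if k.any():
    q=L[k][:,:2]*1000; print('skirt tool',k.sum(),q.min(0).round(1),q.max(0).round(1),cv2.minEnclosingCircle(q.astype(np.float32)))
plan((.592,.0702,.105),165)
c=im['frame']; cv2.imwrite(f'pics/{sys.argv[1]}.png',cv2.cvtColor(c,cv2.COLOR_RGB2BGR))
E
python3 k2.py w4
```

```text
orange tool mm 646 [-16.7  -0.2 -20.6] minx -34.6
skirt tool 6716 [-22.2 -39.9] [39.4 39.2] ((-0.3386092185974121, -0.14160917699337006), 39.940338134765625)
pos [0.5913 0.0705 0.1732] yaw 165.08 tilt [ 2.e-04 -0.e+00 -1.e+00] | shift cm [-0.08 -0.01  6.82] turn 0.08
```

View pics/w4.png

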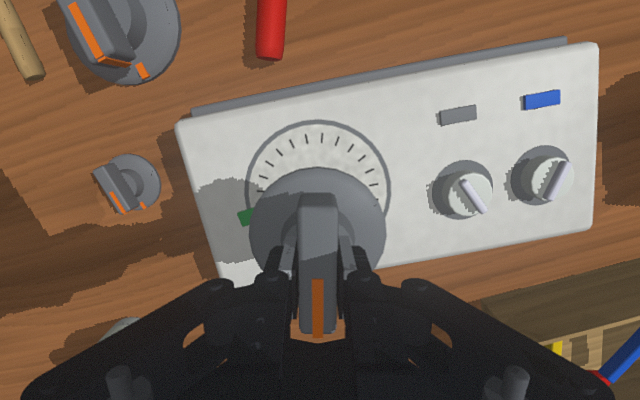

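The knob is held level and centred on the tool axis (image 317,220), orange end toward the image bottom. Now down to just above contact, then press gently.

Emit:
send_rows([
  [1, [-0.1, 0, 3], 0],
  [1, [0, 0, 2], 0],
  [1, [0, 0, 1], 0],
  [1, [0, 0, 0.7], 0],
  [1, [0, 0, 0.4], 0],
  [1, [0, 0, 0.2], 0],
  [1, [0, 0, 0.2], 0],
  [1, [0, 0, 0], 0],
])

```text
t: 9.1
tool_pos: [0.5924, 0.0702, 0.0985]
tool_rot: [0.409, 3.115, 0.0]
contact_force: [0.4, 0.5, -1.4]
opening: 0.0167
grip_force: 59.1
```

Emit:
send_rows([
  [1, [0, 0, 0.1], 0],
  [1, [0, 0, 0.1], 0],
  [1, [0, 0, 0], 0],
])

```text
t: 9.48
tool_pos: [0.5922, 0.0702, 0.0962]
tool_rot: [-0.409, -3.115, 0.0]
contact_force: [0.5, -0.5, -1.6]
opening: 0.0166
grip_force: 59.1
```

Emit:
send_rows([
  [1, [0, 0, 0.1], 0],
  [1, [0, 0, 0], 0],
])

```text
t: 9.72
tool_pos: [0.5922, 0.0702, 0.0952]
tool_rot: [-0.409, -3.115, 0.0]
contact_force: [-0.5, 0.2, -1.0]
opening: 0.0165
grip_force: 59.1
```

Emit:
send_rows([
  [1, [0, 0, 0.1], 0],
  [1, [0, 0, 0], 0],
])

```text
t: 9.98
tool_pos: [0.5922, 0.0702, 0.0942]
tool_rot: [-0.409, -3.115, 0.0]
contact_force: [0.6, 0.7, -1.5]
opening: 0.0166
grip_force: 59.1
```

Emit:
send_rows([
  [1, [0, 0, 0.05], 0],
  [1, [0, 0, 0], 0],
])

```text
t: 10.22
tool_pos: [0.5923, 0.0702, 0.0938]
tool_rot: [-0.409, -3.115, 0.0]
contact_force: [0.7, -0.9, -1.2]
opening: 0.0168
grip_force: 59.1
```

Emit:
send_rows([
  [1, [0, 0, 0.05], 0],
  [1, [0, 0, 0], 0],
])

```text
t: 10.48
tool_pos: [0.5923, 0.0702, 0.0933]
tool_rot: [-0.409, -3.115, 0.0]
contact_force: [0.4, 0.6, -0.4]
opening: 0.0168
grip_force: 59.1
```

Emit:
send_rows([
  [1, [0, 0, 0.05], 0],
  [1, [0, 0, 0], 0],
])

```text
t: 10.72
tool_pos: [0.5923, 0.0702, 0.0927]
tool_rot: [-0.409, -3.115, 0.0]
contact_force: [0.9, -0.2, -1.3]
opening: 0.0169
grip_force: 59.1
```

Emit:
send_rows([
  [1, [0, 0, 0.05], 0],
  [1, [0, 0, 0], 0],
])

```text
t: 10.98
tool_pos: [0.5923, 0.0702, 0.0922]
tool_rot: [-0.409, -3.115, -0.0]
contact_force: [-0.8, 0.0, -1.6]
opening: 0.0166
grip_force: 59.1
```

Emit:
send_rows([
  [1, [0, 0, 0.05], 0],
  [1, [0, 0, 0], 0],
])

```text
t: 11.22
tool_pos: [0.5923, 0.0702, 0.0918]
tool_rot: [-0.409, -3.115, 0.0]
contact_force: [0.4, -0.4, -1.1]
opening: 0.0167
grip_force: 59.1
```

Emit:
send_rows([
  [1, [0, 0, 0.05], 0],
  [1, [0, 0, 0], 0],
])

```text
t: 11.48
tool_pos: [0.5923, 0.0702, 0.0913]
tool_rot: [-0.409, -3.115, 0.0]
contact_force: [0.3, 0.3, -0.2]
opening: 0.0167
grip_force: 59.1
```

```bash
cat > k3.py <<'E'
from h import *
p,M=pose(); o=ctrl.get_obs(); im=grab('wrist'); P=cloud(im); L=(P-p)@M; ok=im['range_z']>0
k=ok&(np.hypot(L[...,0],L[...,1])<.037)&(np.hypot(L[...,0],L[...,1])>.024)&(L[...,0]>0)&(L[...,2]>.01)&(L[...,2]<.03)
print('skirt top z',np.median(P[k][:,2]),k.sum(),'tcp',p.round(4))
hsv=cv2.cvtColor(im['frame'],cv2.COLOR_RGB2HSV); r=np.hypot(P[...,0]-.592,P[...,1]-.07)
pn=ok&(r>.066)&(r<.1)&(abs(P[...,2]-.055)<.006); print('panel z',np.median(P[pn][:,2]))
g=P[pn|True][:0]
sk=ok&(r<.048)&(P[...,2]<p[2]-.01)&(P[...,2]>p[2]-.032); print('skirt circ',cv2.minEnclosingCircle(P[sk][:,:2].astype(np.float32)*1000))
print('torque',o['wrist_torque'].round(3),o['contact_force'].round(2))
plan((.592,.0702,.0835),165)
E
python3 k3.py
```

```text
skirt top z 0.06997832163846049 3809 tcp [0.5923 0.0702 0.0913]
panel z 0.053502152528379934
skirt circ ((592.5054931640625, 69.95755004882812), 39.95226287841797)
torque [ 0.033  0.001 -0.001] [ 0.31  0.29 -0.18]
pos [0.5923 0.0702 0.0913] yaw 165.03 tilt [ 0.  0. -1.] | shift cm [ 0.03 -0.01  0.78] turn 0.03
```

Emit:
send_rows([
  [1, [0, 0, 0.1], 0],
  [1, [0, 0, 0.1], 0],
  [1, [0, 0, 0], 0],
])

```text
t: 11.9
tool_pos: [0.5922, 0.0702, 0.0891]
tool_rot: [-0.409, -3.115, 0.0]
contact_force: [-0.2, -0.4, -1.1]
opening: 0.0167
grip_force: 59.1
```

Emit:
send_rows([
  [1, [0, 0, 0.1], 0],
  [1, [0, 0, 0.1], 0],
  [1, [0, 0, 0], 0],
])

```text
t: 12.28
tool_pos: [0.5922, 0.0702, 0.0871]
tool_rot: [-0.409, -3.115, 0.0]
contact_force: [0.3, 0.5, -1.3]
opening: 0.0169
grip_force: 59.1
```

Emit:
send_rows([
  [1, [0, 0, 0.1], 0],
  [1, [0, 0, 0.1], 0],
  [1, [0, 0, 0], 0],
])

```text
t: 12.65
tool_pos: [0.5923, 0.0702, 0.0852]
tool_rot: [-0.409, -3.115, 0.0]
contact_force: [0.1, 0.5, -0.9]
opening: 0.0164
grip_force: 59.1
```

Emit:
send_rows([
  [1, [0, 0, 0.1], 0],
  [1, [0, 0, 0], 0],
])

```text
t: 12.9
tool_pos: [0.5923, 0.0702, 0.0842]
tool_rot: [-0.409, -3.115, 0.0]
contact_force: [-0.3, -0.0, -1.3]
opening: 0.0165
grip_force: 59.1
```

Emit:
send_rows([
  [1, [0, 0, 0.05], 0],
  [1, [0, 0, 0], 0],
])

```text
t: 13.15
tool_pos: [0.5923, 0.0702, 0.0838]
tool_rot: [-0.409, -3.115, 0.0]
contact_force: [-0.0, -0.9, -1.3]
opening: 0.017
grip_force: 59.1
```

Emit:
send_rows([
  [1, [0, 0, 0.05], 0],
  [1, [0, 0, 0], 0],
])

```text
t: 13.4
tool_pos: [0.5924, 0.0702, 0.0836]
tool_rot: [0.409, 3.115, -0.0]
contact_force: [-1.4, 0.1, 0.9]
opening: 0.0164
grip_force: 59.4
```

```bash
python3 k3.py
```

```text
skirt top z 0.06234101114398641 3817 tcp [0.5924 0.0702 0.0836]
panel z 0.05350931842901935
skirt circ ((591.9923706054688, 70.00566864013672), 47.9920768737793)
torque [-0.003  0.121 -0.033] [-1.37  0.05  0.94]
pos [0.5924 0.0702 0.0836] yaw 165.03 tilt [-1.e-04 -0.e+00 -1.e+00] | shift cm [ 0.03 -0.01  0.01] turn 0.03
```

It is home: contact starts at TCP z 0.0836 against the expected 0.0835. Now I'll turn clockwise about 72°.

Emit:
send_rows([
  [1, [0, 0, 0.03], 3],
  [1, [0, 0, 0], 7],
  [1, [0, 0, 0], 8],
  [1, [0, 0, 0], 8],
  [1, [0, 0, 0], 8],
  [1, [0, 0, 0], 8],
  [1, [0, 0, 0], 8],
  [1, [0, 0, 0], 8],
  [1, [0, 0, 0], 7],
  [1, [0, 0, 0], 5],
])

```text
t: 14.7
tool_pos: [0.5928, 0.0698, 0.0836]
tool_rot: [2.124, 2.313, -0.0]
contact_force: [-1.8, -1.7, 1.9]
opening: 0.0169
grip_force: 59.5
```

Emit:
send_rows([
  [1, [0, 0, 0], 2],
  [1, [0, 0, 0], 0],
  [1, [0, 0, 0], 0],
])

```text
t: 15.08
tool_pos: [0.5928, 0.0698, 0.0836]
tool_rot: [2.16, 2.279, 0.0]
contact_force: [-0.6, -2.9, 3.8]
opening: 0.0166
grip_force: 59.8
```

```bash
python3 k3.py; python3 - <<'E'
from h import *
im=load('wrist'); cv2.imwrite('pics/w5.png',cv2.cvtColor(im['frame'],cv2.COLOR_RGB2BGR))
E
```

```text
skirt top z 0.06232555511251178 3824 tcp [0.5928 0.0698 0.0836]
panel z 0.053495674110081465
skirt circ ((591.9974365234375, 70.01455688476562), 47.98859405517578)
torque [-0.495  0.078  0.033] [-0.56 -2.87  3.76]
pos [0.5928 0.0699 0.0836] yaw 93.06 tilt [-8.e-04  1.e-03 -1.e+00] | shift cm [ 0.04 -0.08  0.01] turn -71.94
```

View pics/w5.png

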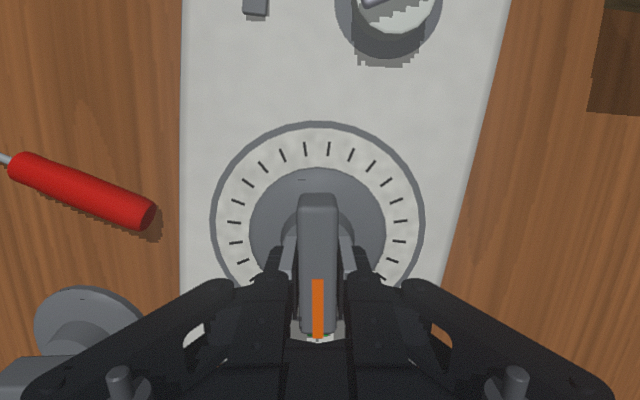

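The wrist view shows the knob seated, orange stripe at (318,310) pointing at the tab, whose edge just shows at (318,337). I'll release, lift and verify.

Emit:
send_rows([
  [4, [0, 0, 0], 0],
  [4, [0, 0, 0], 0],
  [4, [0, 0, 0], 0],
  [4, [0, 0, 0], 0],
  [4, [0, 0, -1], 0],
  [4, [0, 0, -2], 0],
  [4, [0, 0, -4], 0],
  [4, [0, 0, -5], 0],
  [4, [-1, 0, -5], 0],
  [4, [0, 0, 0], 0],
])

```text
t: 16.38
tool_pos: [0.596, 0.0598, 0.2618]
tool_rot: [2.156, 2.271, 0.014]
contact_force: [0.2, 1.1, 0.5]
opening: 0.0398
grip_force: 0.0
```

Emit:
send_rows([
  [8, [-2, 0, 0], 0],
  [8, [-2, 0, 0], 0],
  [8, [0, 0, 0], 0],
  [8, [0, 0, 0], 0],
  [8, [0, 0, 0], 0],
])

```text
t: 17.0
tool_pos: [0.5948, 0.0206, 0.2526]
tool_rot: [-2.161, -2.279, 0.001]
contact_force: [0.1, -1.1, 0.0]
opening: 0.0799
grip_force: 0.0
```

```bash
python3 - <<'E'
from h import *
im=grab('wrist'); P=cloud(im); z=P[...,2]; ok=(im['range_z']>0)&(z<.13); hsv=cv2.cvtColor(im['frame'],cv2.COLOR_RGB2HSV)
r=np.hypot(P[...,0]-.592,P[...,1]-.07)
t=P[ok&(r<.045)&(z>.1)]; print('top z',np.median(t[:,2]),cv2.minAreaRect(t[:,:2].astype(np.float32)*1000))
om=ok&(r<.045)&(hsv[...,0]<16)&(hsv[...,1]>120)&(z>.098); q=P[om][:,:2]
if len(q): print('orange',q.mean(0),'yaw',np.degrees(np.arctan2(q.mean(0)[1]-.0702,q.mean(0)[0]-.592)))
g=ok&(hsv[...,0]>45)&(hsv[...,0]<80)&(hsv[...,1]>100)&(r<.08)
if g.any(): q=P[g][:,:2]; print('green',g.sum(),q.mean(0),cv2.minAreaRect(q.astype(np.float32)*1000),'yaw',np.degrees(np.arctan2(q.mean(0)[1]-.0702,q.mean(0)[0]-.592)))
sk=ok&(r>.022)&(r<.038)&(z<.08); print('skirt z',np.median(z[sk])); pn=ok&(r>.065)&(r<.08)&(z<.065); print('panel',np.median(z[pn]))
cv2.imwrite('pics/w6.png',cv2.cvtColor(im['frame'],cv2.COLOR_RGB2BGR))
E
```

```text
top z 0.10343661309601576 ((593.23974609375, 68.5796890258789), (17.983497619628906, 63.919776916503906), 5.025229454040527)
orange [0.59429069 0.05261986] yaw -82.57619749603329
green 125 [0.59580538 0.00991211] ((596.068359375, 10.19990348815918), (11.257308959960938, 23.33476448059082), 3.0025453567504883) yaw -86.3882765932992
skirt z 0.06248133431176578
panel 0.05354375606071482
```

View pics/w6.png

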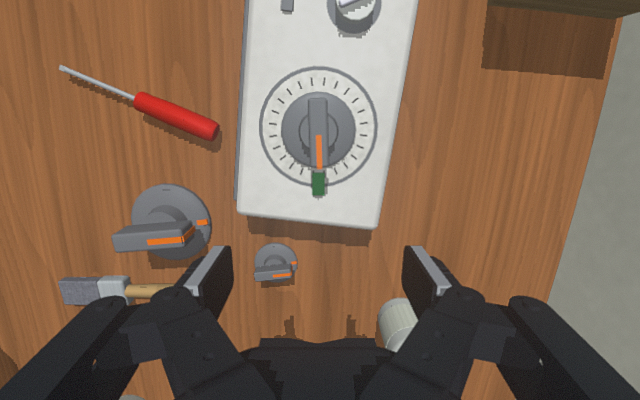

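The view shows the knob flat on the panel at (318,130), its orange stripe (319,152) pointing at the tab (318,183), and the neighbours undisturbed. One finer angle check on the same picture.

```bash
python3 - <<'E'
from h import *
im=load('wrist'); P=cloud(im); z=P[...,2]; ok=(im['range_z']>0)&(z<.13); hsv=cv2.cvtColor(im['frame'],cv2.COLOR_RGB2HSV)
r=np.hypot(P[...,0]-.592,P[...,1]-.07)
def ax(q):
    c=q.mean(0); d=np.linalg.eigh(np.cov((q-c).T))[1][:,1]; d*=-np.sign(d[1]); return c,np.degrees(np.arctan2(d[1],d[0]))
for h in(.099,.102): print('bar',ax(P[ok&(r<.045)&(z>h)][:,:2]))
o=ok&(r<.045)&(hsv[...,0]<16)&(hsv[...,1]>120); q=toplane(im,np.argwhere(o)[:,::-1],.105)[:,:2]; print('stripe',len(q),ax(q))
g=(hsv[...,0]>45)&(hsv[...,0]<80)&(hsv[...,1]>100)&ok&(r<.08); q=toplane(im,np.argwhere(g)[:,::-1],.058)[:,:2]; gc,ga=ax(q); print('tab',gc,ga)
sk=ok&(r<.043)&(z>.058); c,R_=cv2.minEnclosingCircle(P[sk][:,:2].astype(np.float32)*1000); c=np.array(c)/1000; print('skirt',c,R_,'tab yaw from it',np.degrees(np.arctan2(gc[1]-c[1],gc[0]-c[0])))
E
```

```text
bar (array([0.59308014, 0.06983048]), np.float64(-84.99366827764797))
bar (array([0.59318551, 0.06983981]), np.float64(-85.12684807664398))
stripe 180 (array([0.59428167, 0.05272492]), np.float64(-84.8195700652493))
tab [0.59578333 0.01028606] -87.49798320280364
skirt [0.5932785  0.06921861] 39.81302261352539 tab yaw from it -87.56620161866408
```

The stripe is about 2.3° short of the tab (it sprang back a little on release). I'll regrip and nudge it 2.4° clockwise.

Emit:
send_rows([
  [5, [2.5, 0, 2], 0],
  [5, [2.4, 0.1, 4], 0],
  [5, [0, 0, 4], 0],
  [5, [0, 0, 3], 0],
  [5, [0, 0, 2], 0],
  [5, [0, 0, 1], 0],
  [5, [0, 0, 0.6], 0],
  [5, [0, 0, 0], 0],
  [5, [0, 0, 0], 0],
], newtons=30)

```text
t: 18.18
tool_pos: [0.5942, 0.0692, 0.0882]
tool_rot: [2.161, 2.278, 0.002]
contact_force: [-0.6, 0.7, -0.8]
opening: 0.0503
grip_force: 0.0
```

```bash
python3 -c "
from h import *
plan((.593,.0696,.086),93)"
```

```text
pos [0.5942 0.0692 0.0882] yaw 93.02 tilt [-1.e-04  2.e-03 -1.e+00] | shift cm [ 0.04 -0.12  0.22] turn 0.02
```

Emit:
send_rows([
  [1, [0, -0.1, 0.2], 0],
  [1, [0, 0, 0], 0],
  [1, [0, 0, 0], 0],
  [1, [0, 0, 0], 0],
  [1, [0, 0, 0], 0],
  [1, [0, 0, 0], 0],
  [1, [0, 0, 0], 1.2],
  [1, [0, 0, 0], 1.2],
  [1, [0, 0, 0], 0],
  [1, [0, 0, 0], 0],
], newtons=30)

```text
t: 19.42
tool_pos: [0.5926, 0.0692, 0.0853]
tool_rot: [2.209, 2.233, 0.001]
contact_force: [0.8, -0.8, 3.5]
opening: 0.0174
grip_force: 30.3
```

Emit:
send_rows([
  [4, [0, 0, 0], 0],
  [4, [0, 0, 0], 0],
  [4, [0, 0, 0], 0],
  [4, [0, 0, 0], 0],
  [4, [0, 0, -1], 0],
  [4, [0, 0, -2], 0],
  [4, [0, 0, -4], 0],
  [4, [0, 0, -5], 0],
  [4, [-2.5, 0, -5], 0],
  [8, [-2.5, 0, 0], 0],
])

```text
t: 20.68
tool_pos: [0.5959, 0.0187, 0.2641]
tool_rot: [2.201, 2.227, 0.013]
contact_force: [0.6, 0.1, 0.1]
opening: 0.0568
grip_force: 0.0
```

Emit:
send_rows([
  [8, [0, 0, 0], 0],
  [8, [0, 0, 0], 0],
  [8, [0, 0, 0], 0],
  [8, [0, 0, 0], 0],
])

```text
t: 21.18
tool_pos: [0.5926, 0.0199, 0.2544]
tool_rot: [-2.208, -2.234, 0.001]
contact_force: [0.2, 0.8, 0.1]
opening: 0.0799
grip_force: 0.0
```

```bash
python3 - <<'E'
from h import *
im=grab('wrist'); P=cloud(im); z=P[...,2]; ok=(im['range_z']>0)&(z<.13); hsv=cv2.cvtColor(im['frame'],cv2.COLOR_RGB2HSV)
r=np.hypot(P[...,0]-.592,P[...,1]-.07)
def ax(q):
    c=q.mean(0); d=np.linalg.eigh(np.cov((q-c).T))[1][:,1]; d*=-np.sign(d[1]); return c,np.degrees(np.arctan2(d[1],d[0]))
print('bar',ax(P[ok&(r<.045)&(z>.099)][:,:2]))
o=ok&(r<.045)&(hsv[...,0]<16)&(hsv[...,1]>120); q=toplane(im,np.argwhere(o)[:,::-1],.105)[:,:2]; print('stripe',ax(q))
g=(hsv[...,0]>45)&(hsv[...,0]<80)&(hsv[...,1]>100)&ok&(r<.08); q=toplane(im,np.argwhere(g)[:,::-1],.058)[:,:2]; print('tab',ax(q))
sk=ok&(r>.022)&(r<.038)&(z<.08); print('skirt z',np.median(z[sk]),ctrl.get_obs()['contact_force'])
E
```

```text
bar (array([0.59292894, 0.06995174]), np.float64(-87.36673374017276))
stripe (array([0.59340551, 0.05263102]), np.float64(-87.13110304999276))
tab (array([0.59599246, 0.01048956]), np.float64(-86.70143714520233))
skirt z 0.0624387937817136 [-0.39582988  0.57642083  0.16310932]
```

The pointer is now at -87.2° and the tab at about -87°, with the knob fully seated and released.

```bash
python3 -c "
from station import ctrl
print(ctrl.finish_job())"
```

```text
the job is handed in; nothing more can be done
None
```

The middle-sized knob is fully home on the spindle, turned clockwise until its pointer lines up with the green tab to within about 1°, and released. The job was handed in about 21 s into the 64 s limit, and I saw no sign of anything else being moved.

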